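Secure the dressing mirror and level its shelf

ROBOT

A 6-joint arm with a two-finger parallel gripper is mounted at the origin on the work surface. World frame = base frame: x ahead of the robot, y to its left, z up, the work surface at z = 0. Lengths are in mm, angles in rad, forces in N, time in s.
With the tool pointing down it reaches from about 250 to 800 mm from the base axis. Payload 3.9 kg.
Tool frame: the origin (TCP) lies midway between the tips of the shut fingers; the grasp point (between the pads) lies 19 mm behind it (tcp_to_grasp is the distance from the TCP to the grasp point, in mm); z points along the fingers, y is the line along which they close (so a half turn about z gives the same grasp; the last joint's range is limited). The gripper opens to 85 mm and grips with 20 to 120 N. Pads are 22 mm wide; open, the fingers measure 114 mm over their backs; the gripper's body (76 mm by 85 mm) begins 54 mm behind the grasp point. The pads swing forward as they close: fully open they stand 13 mm farther back than shut.
Start: joints at [1.341, 0.26, -0.138, 1.173, 0, 1.571], TCP at [119.582, 511.19, 231.304] pointing down, gripper open.
Joint ranges: [-2.78, 2.78], [-0.83, 1.72], [-1.28, 1.37], [-1.9, 2.12], [-1.57, 1.48], [-3.14, 3.14]. Speed limits (rad/s): [2.57, 2.57, 3.14, 3.14, 3.14, 3.14].

INTERFACE

Orientations are given as [roll, pitch, yaw] about the fixed x, y, z axes, in that order (R = Rz(yaw) Ry(pitch) Rx(roll)).
In Python, from workcell import observe, capture, get_calibration, finish_job, tcp_to_grasp gives the robot as it stands.
- The arm moves only by the tool apply_moves, never from a script. Its arguments are lists of equal length, an entry for each row: "gripper": the gripper's target within -1 to 1 (shut at 1, half-way at 0, fully open at -1); "translation": the shift along the tool's x, y, z in m, a list of three; "angular": the turn, a rotation vector about the tool's x, y, z in degrees, a list of three. In form: {"gripper": [gripper, ...], "translation": [[tx, ty, tz], ...], "angular": [[rx, ry, rz], ...]}. A call has 1 to 5 rows; each row is the pose to reach, as a shift and turn from the pose commanded when the call began, along the tool's axes at that moment; what a row does not reach only later rows make up. A row lasts 1/8 s, in which the tool goes at most 62.5 mm and 10.7 degrees, less where a joint would pass 70% of its speed; a pose out of reach is approached as far as the arm can. A call with a gripper value outside its range is refused whole. The fingers move at their own pace and stop on an object; the grip force is fixed at half the most. Time passes only in rows, so rows that repeat a pose let the fingers close. It gives the time, the measured TCP pose, the force, the opening and the grip force at its end, in the units of the state.
- observe(): the state, without advancing time (a new reading comes with each control period).
- capture(name): name is "scene" or "top" or "wrist"; returns the picture (384x512x3 uint8, red, green, blue); there is no depth.
- get_calibration(name): a dict with "mtx" (3x3 intrinsics, pixels), "view" (4x4, takes a point from world to camera coordinates). Camera axes: x right, y down, z forward; pixel columns grow to the right and rows downward; lengths in mm; the calibration is good to about 2 mm. The wrist camera is an equidistant fisheye: a pixel r from the principal point sees the ray r / f radians off the axis. A picture is of the moment at which its call begins: read the wrist's pose just before it. get_calibration takes no time and is no camera call; for the wrist camera it gives the pose at the moment of the call.
- finish_job(): hands the job in; it is judged then, once.
The state is a dict: "clock": time; "qpos": joint angles; "dq": joint speeds; "effort": joint torques, N m; "position": TCP position; "tcp_rot": TCP orientation; "wrist_force": force on the tool from outside, world axes, zero at the start; "ft_torque": the same for the moment, N m; "opening": finger opening in mm; "grasp_force": force on a finger pad.
Only numpy, scipy, OpenCV 4.12 (cv2) and the standard library are available. Lean on these libraries where they do the work, as an engineer would, in place of code of your own. Each camera call takes 0.05 s, during which the arm holds its last target. There are 200 camera calls.

TASK

Secure the mirror on its shelf first: turn the brass turnbutton anticlockwise until it lies square across the front edge of the mirror frame. Then take the black levelling knob, press it down so that the foot below it stands firmly on its cork pad, and adjust the knob until the bubble of the spirit level is centred while you press. Finish still holding the knob pressed firmly down with the bubble centred, do not let go, and leave the other things on the table where they are.

Things in the scene. Friction and masses are not known exactly. Their poses are not given: they have to be found in the camera images.
- plinth: dark wooden plinth of the mirror shelf, 270 x 330 x 12 mm, fixed; origin under its centre, its -x edge is the front (towards the robot), +y left. Above it is the shelf, a pale board hinged along its back (hinge line at x = +120 mm, 52 mm above the table); springs hold the shelf's front up at a stop, 0.034 rad front-up
- shelf_top (a point): centre of the upper face of the shelf board (270 x 330 x 14 mm); z is the board's normal, x runs from its front to its back. When level this point is 59 mm above the table. On the board lies a mirror in a dark frame, 135 x 180 mm and 10 mm high, centred at x = 37.5, y = 40 mm from this point
- turnbutton (a joint): brass turnbutton in front of the mirror frame, on a vertical pivot on the shelf. 0: its bar lies along the frame's front edge (y of the shelf), mirror not secured; it grows anticlockwise seen from above; 1.57 rad: the bar lies square across the frame's front edge and secures the mirror (stop at 1.62). Light friction (0.04 N m), stays where it is left
- turnbutton_grip (a point): centre of the upright fin to grip on the turnbutton, on the pivot axis; the fin is 36 mm long (this point's x axis), 10 mm thick (y) and 22 mm tall (z), from 11 mm below to 11 mm above the point; below it lie the bar, 52 x 14 x 8 mm, and a 12 mm high pivot post standing on the shelf
- knob: black levelling knob, left front of the shelf: a disc 52 mm across, 16 mm high, with an upright wing. Origin under the disc. Pressing it down with 3 to 5 N lowers the shelf's front (7 to 13 mm) until the foot stands; then press with 10 to 20 N in all to load the foot. Anticlockwise from above screws the foot out, 3.3 mm per rad; friction 0.15 N m. As found it needs 0.4 to 1.6 rad anticlockwise
- knob_grip (a point): centre of the knob's wing, on the knob's axis; the wing is 44 mm long (this point's x axis), 12 mm thick (y) and 26 mm tall (z), from 13 mm below to 13 mm above the point; 13 mm below the point is the top of the disc, on which fingertips may press
- foot: steel foot with a rubber tip, 22 mm across, below the knob under the shelf; origin at the centre of its lower end. It hangs in the air until the shelf is pressed down and it stands on the coaster
- coaster: round cork pad of 44 mm, 8 mm thick, fixed on the plinth under the foot (its height varies by 2.4 mm); origin under its centre
- bubble (a joint): bubble of the spirit level, metres from the vial's middle along the shelf's x axis: 0 centred, positive towards the back (front too low), negative towards the front (front too high). While the foot stands on its pad, 1 rad of anticlockwise knob turn moves it about 20 mm to the front. It settles in about 0.5 s. White, 26 mm long, in a yellowish vial with two black rings 44 mm apart
- vial_mid (a point): top of the spirit level's vial, in its middle; the vial is 126 mm long (point's x axis) and 20 mm thick, lying on an aluminium block 200 x 34 x 20 mm that is screwed on the right-hand side of the shelf
- hairpin_box: round aluminium hairpin box, 70 mm across, 32 mm tall; origin under its centre; loose, leave alone
- kajal_holder: small glass kajal holder, 38 mm across, 64 mm tall; origin under its centre; loose, leave alone
- trinket_dish: green ceramic trinket dish, 90 mm across, 28 mm tall; origin under its centre; loose, leave alone
- combs: two 150 mm combs crossed in an X, lying flat, 8 mm high in all; origin under the crossing; loose, leave alone
- cream_jar: white cream jar, 56 mm across, about 45 mm tall; origin under its centre; loose, leave alone
- lipstick: dark steel lipstick standing upright, 20 mm across, 70 mm tall; origin under its centre; loose, leave alone

How it is judged (in metres and radians):
On the way, in this order (a step that is already met when the one before it is completed fails the run):
1. the turnbutton lies across the frame's edge (value of joint turnbutton above 1.35 rad), for 0.2 s.
2. the knob is pressed down until its foot stands on the cork pad (contact force between foot and coaster above 2 N and contact force between the fingers and knob above 2 N), for 0.2 s.
At the end, for the whole second after the job is handed in: the turnbutton is across the frame's edge (1.35 rad or more), and the fingers still hold the knob (over 2 N), the foot stands on the cork pad with over 2 N, and the bubble is within 7 mm of the middle of the vial (all of step 2 and value of joint turnbutton above 1.35 rad and value of joint bubble between -0.007 and 0.007 m); the arm keeps its last pose, push and grip.
It fails at once if a bystander is pushed more than 30 mm (distance of any of hairpin_box, kajal_holder, trinket_dish, combs, cream_jar, lipstick from where it was at the start of the episode above 0.03 m).
It fails at once if a standing bystander is knocked over (angle between any of hairpin_box, kajal_holder, trinket_dish, combs, cream_jar, lipstick's own z axis and vertical above 0.6 rad).
It fails at once if the foot is rammed on the pad with more than 80 N (contact force between foot and coaster above 80 N).
It also fails if it takes over 58 s, if anything falls off the work surface, if the arm or the gripper's body presses on something with over 40 N, if the wrist force passes 120 N, or if a joint passes its speed limit or range.

## Working session

There is one attempt and no reset: what is moved stays moved. The work goes in short steps, Python scripts to look and compute and a tool call to move; the robot and the scene stay as the last step left them, time stands still between calls to the robot, and variables do not carry over. Pictures are saved under pics/ and viewed, at most 10 in all, crops included, and the job is handed in when it is done.

Besides the shell and the picture viewer there is one more tool, called after "Request:" in YAML: its name, and indented under it one key for each argument. apply_moves: Moves the arm, as the interface text tells. Its arguments: {"type":"object","properties":{"gripper":{"type":"array","items":{"type":"number"}},"translation":{"type":"array","items":{"type":"array","items":{"type":"number"}}},"angular":{"type":"array","items":{"type":"array","items":{"type":"number"}}}},"required":["gripper","translation","angular"]}

```bash
mkdir -p pics; ls
python3 - <<'E'
from workcell import *
import cv2,numpy as np
s=observe();print(s);print(tcp_to_grasp)
for n in("scene","top"):
    im=capture(n);cv2.imwrite(f"pics/{n}0.png",im[:,:,::-1].copy());c=get_calibration(n);print(n,np.round(c["mtx"],1).tolist(),np.round(c["view"],4).tolist())
a=cv2.imread("pics/top0.png");cv2.imwrite("pics/top0b.png",cv2.resize(a,(800,600),interpolation=cv2.INTER_CUBIC))
E
```

```text
pics
{'clock': 0.0, 'qpos': array([ 1.34098524e+00,  2.60670447e-01, -1.39369257e-01,  1.17270378e+00,
       -2.11295511e-05,  1.57080368e+00]), 'dq': array([ 1.18630440e-03, -2.53374696e-04,  1.12767119e-03,  5.76152895e-05,
        1.17013880e-03, -5.01789365e-04]), 'effort': array([ 9.23276457e-04, -4.05670023e+01,  2.53926247e+01,  1.86877273e-02,
        2.77156605e-04,  3.48905033e-06]), 'position': array([119.44281207, 510.53161687, 230.47195135]), 'tcp_rot': array([-3.13964549e+00,  2.11438344e-05,  2.91177425e+00]), 'wrist_force': array([ 0.33260367,  0.66722555, -0.08351544]), 'ft_torque': array([ 0.0144346 , -0.02244277, -0.01283926]), 'grasp_force': 0.0, 'opening': 85.2618310727437}
18.700000000000003
scene [[367.0, 0.0, 254.4], [0.0, 367.0, 195.7], [0.0, 0.0, 1.0]] [[-0.6071, 0.7946, 0.0047, 307.9775], [0.4378, 0.3394, -0.8325, -184.8784], [-0.6631, -0.5034, -0.554, 1454.6762], [0.0, 0.0, 0.0, 1.0]]
top [[411.5, 0.0, 255.8], [0.0, 411.5, 192.7], [0.0, 0.0, 1.0]] [[-0.012, -0.9999, -0.0, 44.0992], [-0.992, 0.0119, -0.1259, 544.6571], [0.1259, -0.0015, -0.992, 1257.2484], [0.0, 0.0, 0.0, 1.0]]
```

View pics/top0b.png

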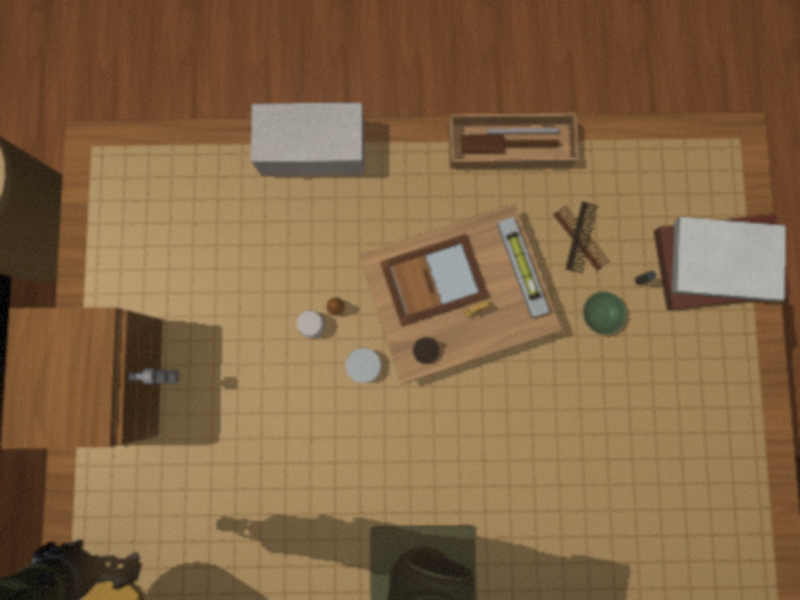

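View pics/scene0.png

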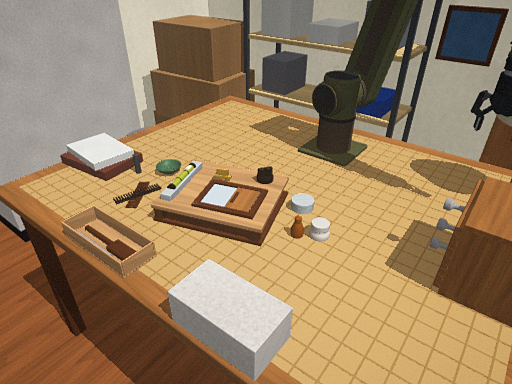

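The top view (800x600 version) shows the shelf with its front edge running from about (401,382) to (567,332). The knob is at (427,349), the turnbutton at (477,308) and the vial around (523,265). The hairpin box is at (364,366), close to the left of the knob. I'll zoom in.

Run:
```python
import cv2
a=cv2.imread("pics/top0.png")[125:250,215:375]
cv2.imwrite("pics/top0c.png",cv2.resize(a,(768,600),interpolation=cv2.INTER_CUBIC))
```

```text
(no output)
```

View pics/top0c.png

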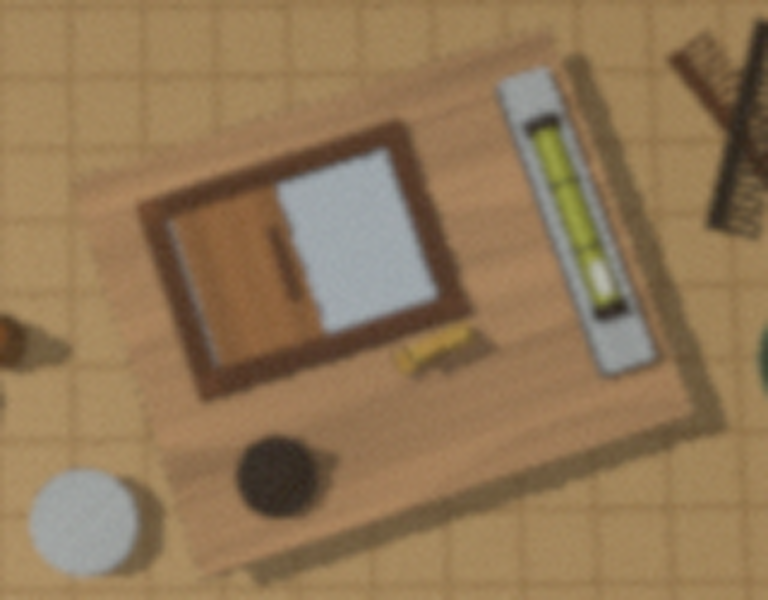

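```bash
cat > h.py <<'E'
from workcell import *
import cv2,numpy as np
from scipy.optimize import least_squares
from scipy.spatial.transform import Rotation as R
def W(p,X,tilt=0.034):
    p=np.atleast_2d(p); x,y,yaw=X
    q=R.from_euler('y',tilt).apply(p-[120,0,-7])+[120,0,52]
    return R.from_euler('z',yaw).apply(q)+[x,y,0]
def Wi(w,X,tilt=0.034):
    x,y,yaw=X
    q=R.from_euler('z',-yaw).apply(np.atleast_2d(w)-[x,y,0])
    return R.from_euler('y',-tilt).apply(q-[120,0,52])+[120,0,-7]
def proj(P,c):
    v=c["view"];q=P@v[:3,:3].T+v[:3,3];return (q@c["mtx"].T)[:,:2]/q[:,2:]
def ray(uv,c):
    v=c["view"];d=np.linalg.inv(c["mtx"])@[uv[0],uv[1],1];return -v[:3,:3].T@v[:3,3],v[:3,:3].T@d
def at_board(uv,c,X,h,tilt=0.034):
    o,d=ray(uv,c);a=Wi(o,X,tilt)[0];b=Wi(o+d,X,tilt)[0]-a
    return a+b*(h-a[2])/b[2]
E
python3 - <<'E'
from h import *
c=get_calibration("top")
L=np.array([[-135,165,0],[-135,-165,0],[135,165,0],[135,-165,0],[-30,130,10],[-30,-50,10],[105,130,10],[105,-50,10]],float)
I=np.array([[205,578],[692,408],[78,180],[552,35],[207,400],[470,310],[140,207],[402,122]],float)/4.8+[215-.4,125-.4]
r=least_squares(lambda X:(proj(W(L,X),c)-I).ravel(),[500,-30,.3]);X=r.x
print(X,np.round(r.fun.reshape(-1,2),2).tolist())
f=lambda u,v:(u/4.8+214.6,v/4.8+124.6)
for n,u,v,h in[("knob",277,477,25),("tb a",400,362,38),("tb b",470,333,38),("tbmid",436,346,38),("bl1",498,85,20),("bl2",657,358,20),("bub",600,277,40),("vialA",543,125,38),("vialB",610,310,38)]:
    p=at_board(f(u,v),c,X,h);print(n,p.round(1),W(p,X)[0].round(1))
for n,u,v,h in[("box",84,522,32),("dish",760,330,28)]:
    o,d=ray(f(u,v),c);print(n,(o+d*(h-o[2])/d[2]).round(1))
np.save("X.npy",X)
E
```

```text
[ 5.59387761e+02 -8.05737168e+01  3.07345606e-01] [[-0.27, 0.38], [1.32, 1.45], [-1.1, 0.21], [0.18, -1.99], [-0.64, 0.51], [0.71, 0.76], [-0.46, -0.64], [0.25, -0.91]]
knob [-90.1 102.1  25. ] [443.8 -10.1  91.1]
tb a [-47.5   8.   38. ] [513.2 -86.8 102.7]
tb b [-44.1 -39.   38. ] [ 530.7 -130.6  102.6]
tbmid [-45.1 -16.4  38. ] [ 522.9 -109.3  102.6]
bl1 [ 103.9 -112.9   20. ] [ 693.4 -156.5   79.5]
bl2 [ -93.9 -147.8   20. ] [ 515.6 -249.5   86.3]
bub [ -36.5 -126.8   40. ] [ 564.6 -212.   104.3]
vialA [  66.4 -126.8   38. ] [ 662.5 -180.9   98.8]
vialB [ -57.8 -126.    38. ] [ 544.  -217.7  103. ]
box [419.2 112.9  32. ]
dish [ 539.6 -331.7   28. ]
```

```bash
cat >> h.py <<'E'
def plan(p,phi=None,s=None):
    s=s or observe();r,pt,yw=s["tcp_rot"]
    T=R.from_euler('xyz',[r,pt,yw])
    now=yw-np.pi/2
    if phi is None: phi=now
    phi=now+(phi-now+np.pi)%(2*np.pi)-np.pi
    G=R.from_euler('xyz',[np.pi,0,phi+np.pi/2])
    print("pos",s["position"].round(1),"phi",round(now,3),"q6",s["qpos"].round(2)[5],"t",round(s["clock"],2),"F",s["wrist_force"].round(1),"open",round(s["opening"],1))
    print(" d(m)",(T.inv().apply(np.array(p)-s["position"])/1000).round(4),"deg",(T.inv()*G).as_rotvec(degrees=True).round(2))
E
python3 - <<'E'
from h import *
c=get_calibration("wrist");print(np.round(c["mtx"],1).tolist());s=observe()
T=R.from_euler('xyz',s["tcp_rot"]);v=c["view"];o=-v[:3,:3].T@v[:3,3]
print("cam in tool",T.inv().apply(o-s["position"]).round(1),(v[:3,:3]@T.as_matrix()).round(3).tolist())
plan([500,-70,230],.307);plan([500,-70,230],.307-np.pi)
E
```

```text
[[297.3, 0.0, 256.1], [0.0, 297.3, 194.7], [0.0, 0.0, 1.0]]
cam in tool [  74.4   -0.3 -142.9] [[0.001, 1.0, 0.001], [-0.958, 0.001, -0.288], [-0.288, -0.0, 0.958]]
pos [119.5 510.6 230.6] phi 1.341 q6 1.57 t 0.1 F [ 0.1 -0.6 -0.4] open 85.3
 d(m) [-0.5028 -0.4786  0.0014] deg [-9.000e-02  5.000e-02  5.924e+01]
pos [119.5 510.6 230.6] phi 1.341 q6 1.57 t 0.1 F [ 0.1 -0.6 -0.4] open 85.3
 d(m) [-0.5028 -0.4786  0.0014] deg [-6.0000e-02 -1.1000e-01 -1.2076e+02]
```

Request:
apply_moves:
  gripper: [0,0,0,0,0]
  translation:
    - [-0.045,-0.042,0]
    - [-0.09,-0.085,0]
    - [-0.135,-0.128,0]
    - [-0.18,-0.171,0]
    - [-0.225,-0.214,0]
  angular:
    - [0,0,5]
    - [0,0,10]
    - [0,0,15]
    - [0,0,20]
    - [0,0,25]

```text
clock: 0.72
position: [290.5, 249.8, 231.1]
tcp_rot: [3.142, 0.0, 2.473]
wrist_force: [1.2, -0.0, 0.6]
opening: 42.9
grasp_force: 0.0
```

```bash
python3 -c "
from h import *
print(observe()['qpos'].round(2));plan([500,-70,230],.307)"
```

```text
[ 0.71  0.02 -0.43  1.12 -0.    1.38]
pos [290.5 249.8 231.1] phi 0.903 q6 1.38 t 0.72 F [ 1.2 -0.   0.6] open 42.9
 d(m) [-0.3626 -0.1211  0.0012] deg [1.000e-02 1.000e-02 3.412e+01]
```

Request:
apply_moves:
  gripper: [0,0,0,0,0]
  translation:
    - [-0.059,-0.02,0]
    - [-0.118,-0.039,0]
    - [-0.177,-0.059,0]
    - [-0.236,-0.079,0]
    - [-0.295,-0.099,0]
  angular:
    - [0,0,6]
    - [0,0,12]
    - [0,0,18]
    - [0,0,24]
    - [0,0,30]

```text
clock: 1.35
position: [461.3, -10.6, 231.1]
tcp_rot: [3.141, -0.0, 1.948]
wrist_force: [1.1, 0.7, 0.9]
opening: 42.6
grasp_force: 0.0
```

Request:
apply_moves:
  gripper: [0,0,0]
  translation:
    - [-0.065,0.01,0]
    - [-0.065,0.01,0]
    - [-0.065,0.01,0]
  angular:
    - [0,0,4]
    - [0,0,4]
    - [0,0,4]

```text
clock: 1.72
position: [493.4, -65.1, 230.7]
tcp_rot: [-3.14, -0.001, 1.881]
wrist_force: [-0.0, 0.2, -0.2]
opening: 42.8
grasp_force: 0.0
```

```bash
cat >> h.py <<'E'
def fray(uv,c):
    k=c["mtx"];d=np.array([uv[0]-k[0,2],uv[1]-k[1,2]])/k[0,0];r=np.hypot(*d)+1e-12
    v=c["view"];return -v[:3,:3].T@v[:3,3],v[:3,:3].T@np.array([*(d/r*np.sin(r)),np.cos(r)])
def fproj(P,c):
    v=c["view"];q=np.atleast_2d(P)@v[:3,:3].T+v[:3,3];t=np.arctan2(np.hypot(q[:,0],q[:,1]),q[:,2])
    return q[:,:2]/np.hypot(q[:,0],q[:,1])[:,None]*t[:,None]*c["mtx"][0,0]+c["mtx"][:2,2]
def fboard(uv,c,X,h,tilt=0.034):
    o,d=fray(uv,c);a=Wi(o,X,tilt)[0];b=Wi(o+d,X,tilt)[0]-a
    return a+b*(h-a[2])/b[2]
def snap(name,file,scale=1.5625):
    c=get_calibration(name);im=capture(name)[:,:,::-1].copy();cv2.imwrite(f"pics/{file}_raw.png",im)
    cv2.imwrite(f"pics/{file}.png",cv2.resize(im,None,fx=scale,fy=scale,interpolation=cv2.INTER_CUBIC))
    np.save(f"pics/{file}.npy",c,allow_pickle=True);return c
E
python3 -c "
from h import *
plan([500,-70,230],.307);snap('wrist','w1')"
```

```text
pos [493.4 -65.1 230.7] phi 0.311 q6 1.13 t 1.73 F [-0.   0.2 -0.2] open 42.8
 d(m) [-0.0067  0.0048  0.0006] deg [-0.1  -0.08  0.21]
```

View pics/w1.png

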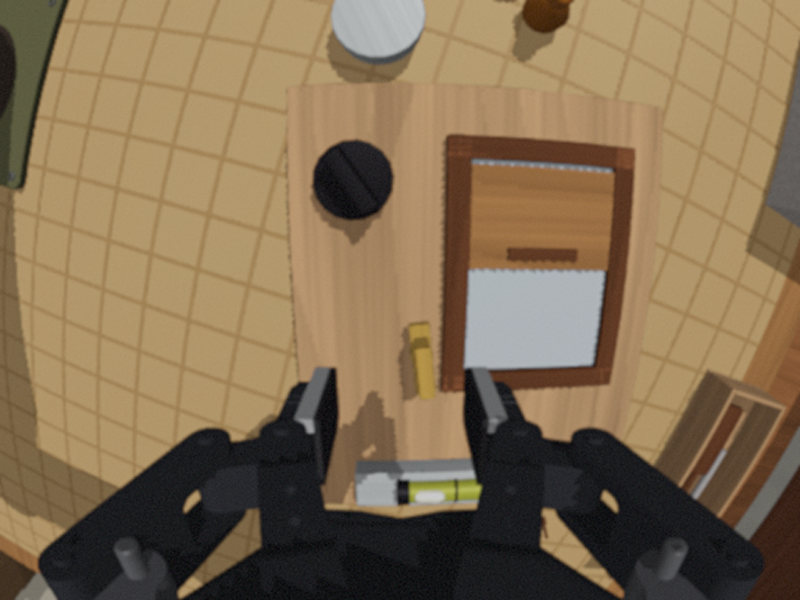

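```bash
python3 -c "
import cv2,numpy as np
a=cv2.imread('pics/w1_raw.png').astype(float)
k=cv2.resize(a[85:145,195:257],(400,400),interpolation=cv2.INTER_CUBIC)*4
t=cv2.resize(a[200:260,245:305],(400,400),interpolation=cv2.INTER_CUBIC)*1.2
cv2.imwrite('pics/w1k.png',np.hstack([k,t]).clip(0,255).astype('uint8'))"
```

```text
(no output)
```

View pics/w1k.png

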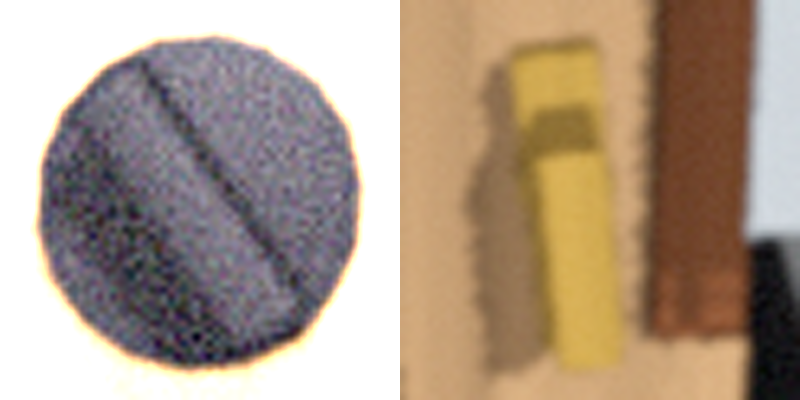

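Run:
```python
from h import *
c=np.load('pics/w1.npy',allow_pickle=True).item();X0=np.load('X.npy')
L=np.array([[-135,165,0],[135,165,0],[-30,130,10],[-30,-50,10],[105,130,10],[105,-50,10]],float)
I=np.array([[288,88],[662,107],[447,136],[442,390],[634,150],[610,383]],float)/1.5625-.2
r=least_squares(lambda X:(fproj(W(L,X),c)-I).ravel(),X0);X=r.x;print(X,r.fun.reshape(-1,2).round(1).tolist());np.save("X.npy",X)
T=lambda u,v:(245+(u-400)/6.667,200+v/6.667);K=lambda u,v:(195+u/6.452,85+v/6.667)
for n,uv,h in[("tbc",T(582,260),42),("tb far",T(574,151),42),("tb near",T(591,367),42),("bar end",T(556,45),20),("disc",K(200,203),16),("w1",K(140,65),42),("w2",K(300,300),42),("w3",K(235,340),42),("w4",K(85,120),42)]:
    p=fboard(uv,c,X,h);print(n,p.round(1),W(p,X)[0].round(1))
```

```text
[ 5.59021466e+02 -7.94183257e+01  3.12927711e-01] [[-1.5, -0.6], [0.4, 0.2], [0.3, -1.0], [-0.0, 2.2], [0.9, -1.0], [0.3, 1.0]]
tbc [-45.1 -18.7  42. ] [ 523.6 -110.6  106.6]
tb far [-46.6  -1.2  42. ] [516.8 -94.3 106.6]
tb near [-43.4 -36.9  42. ] [ 530.8 -127.3  106.5]
bar end [-47.7   7.6  20. ] [512.3 -86.6  84.7]
disc [-89.4 100.3  16. ] [444.  -11.3  82.1]
w1 [-95.7 119.7  42. ] [432.9   5.5 108.3]
w2 [-74.   87.6  42. ] [463.4 -18.3 107.6]
w3 [-83.   82.3  42. ] [456.4 -26.1 107.9]
w4 [-103.4  112.5   42. ] [427.8  -3.7 108.6]
```

```bash
python3 -c "
from h import *
plan([523.6,-110.6,87],.40)"
```

```text
pos [493.1 -64.4 230.9] phi 0.312 q6 1.13 t 1.77 F [0.3 0.6 0.7] open 43.0
 d(m) [-0.0535  0.0151  0.1438] deg [-0.09 -0.08 -5.04]
```

Request:
apply_moves:
  gripper: [0,0,0,0,0]
  translation:
    - [-0.04,0.011,0.02]
    - [-0.0535,0.015,0.06]
    - [-0.0535,0.015,0.09]
    - [-0.0535,0.015,0.11]
    - [-0.0535,0.015,0.11]
  angular:
    - [0,0,-5]
    - [0,0,-5]
    - [0,0,-5]
    - [0,0,-5]
    - [0,0,-5]

```text
clock: 2.4
position: [522.5, -109.4, 120.0]
tcp_rot: [-3.138, -0.003, 1.972]
wrist_force: [0.2, 0.1, 0.9]
opening: 42.6
grasp_force: 0.0
```

```bash
python3 -c "
from h import *
plan([523.6,-110.6,87],.40);snap('wrist','w2')"
```

```text
pos [ 522.5 -109.4  120. ] phi 0.401 q6 0.96 t 2.4 F [0.2 0.1 0.9] open 42.6
 d(m) [-0.0016  0.0006  0.033 ] deg [-0.2  -0.16  0.07]
```

View pics/w2.png

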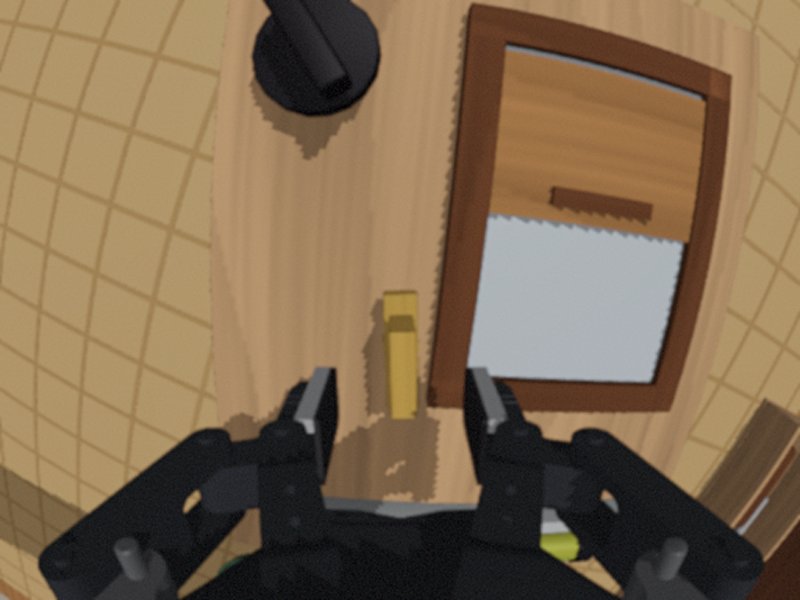

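The fin is centred between the fingers (column 402) and upright in the picture, with its top running from row 330 to row 418. Now I'll descend and grip.

```bash
python3 -c "
from h import *
c=np.load('pics/w2.npy',allow_pickle=True).item();X=np.load('X.npy')
for uv in [(401,330),(403,418)]:
    p=fboard(np.array(uv)/1.5625-.2,c,X,42);print(p.round(1),W(p,X)[0].round(1))"
```

```text
[-48.1  -0.5  42. ] [515.1 -94.1 106.7]
[-44.1 -36.7  42. ] [ 530.  -127.4  106.5]
```

Request:
apply_moves:
  gripper: [0,0,0,1,1]
  translation:
    - [-0.0015,0,0.015]
    - [-0.0015,0,0.032]
    - [-0.0015,0,0.032]
    - [-0.0015,0,0.032]
    - [-0.0015,0,0.032]
  angular:
    - [0,0,0]
    - [0,0,0]
    - [0,0,0]
    - [0,0,0]
    - [0,0,0]

```text
clock: 3.08
position: [524.7, -113.5, 89.9]
tcp_rot: [-3.14, 0.001, 1.969]
wrist_force: [0.9, -1.4, -4.4]
opening: 8.7
grasp_force: 62.0
```

```bash
python3 -c "
from h import *
plan([523,-110.8,89]);print(observe()['qpos'].round(3))"
```

```text
pos [ 524.7 -113.5   89.9] phi 0.398 q6 0.96 t 3.08 F [ 0.9 -1.4 -4.4] open 8.7
 d(m) [ 0.0031 -0.0005  0.0009] deg [-0.1   0.07 -0.  ]
[-0.212  0.38  -0.355  0.837 -0.002  0.961]
```

Request:
apply_moves:
  gripper: [1,1,1,1,1]
  translation:
    - [0.003,0,0]
    - [0.003,0,0]
    - [0.003,0,0]
    - [0.003,0,0]
    - [0.003,0,0]
  angular:
    - [0,0,-5]
    - [0,0,-13]
    - [0,0,-22]
    - [0,0,-31]
    - [0,0,-40]

```text
clock: 3.7
position: [526.0, -112.0, 90.3]
tcp_rot: [-3.14, 0.005, 2.671]
wrist_force: [2.9, -3.6, -1.1]
opening: 8.2
grasp_force: 61.7
```

```bash
python3 -c "
from h import *
plan([523,-110.8,89],.4+1.44);print(observe()['ft_torque'].round(2))"
```

```text
pos [ 526.  -112.    90.3] phi 1.101 q6 0.26 t 3.7 F [ 2.9 -3.6 -1.1] open 8.2
 d(m) [ 0.0032 -0.0003  0.0013] deg [ -0.2    0.22 -42.36]
[-0.67 -0.18 -0.05]
```

Request:
apply_moves:
  gripper: [1,1,1,1,1]
  translation:
    - [0.002,0,0]
    - [0.002,0,0]
    - [0.002,0,0]
    - [0.002,0,0]
    - [0.002,0,0]
  angular:
    - [0,0,-10]
    - [0,0,-20]
    - [0,0,-30]
    - [0,0,-40]
    - [0,0,-42]

```text
clock: 4.32
position: [526.1, -110.2, 90.4]
tcp_rot: [-3.138, 0.006, -2.881]
wrist_force: [5.6, -1.4, -4.0]
opening: 8.6
grasp_force: 61.0
```

```bash
python3 -c "
from h import *
plan([523,-110.8,89],.4+1.44);snap('wrist','w3');print(observe()['ft_torque'].round(2))"
```

```text
pos [ 526.1 -110.2   90.4] phi -4.452 q6 -0.47 t 4.33 F [ 5.6 -1.4 -4. ] open 8.6
 d(m) [0.0031 0.0002 0.0014] deg [-0.19  0.34 -0.5 ]
[-0.3  -0.74  0.  ]
```

View pics/w3.png

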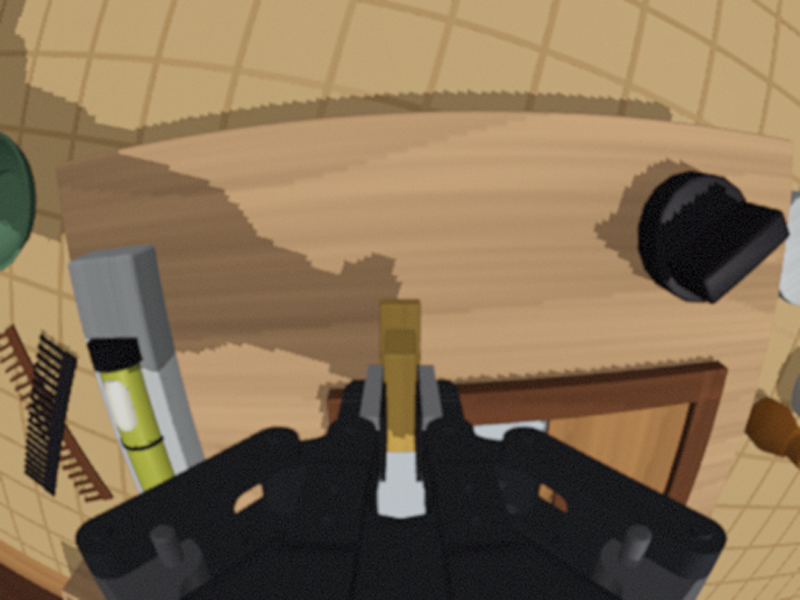

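The turnbutton is gripped and about square (1.52 rad), with its bar crossing the frame edge near (400,400). Next I'll release it, lift and move to the knob.

Request:
apply_moves:
  gripper: [0,0,0,0,0]
  translation:
    - [0,0,0]
    - [0,0,0]
    - [0,0,0]
    - [0,0,-0.03]
    - [0,0,-0.08]
  angular:
    - [0,0,0]
    - [0,0,0]
    - [0,0,0]
    - [0,0,0]
    - [0,0,0]

```text
clock: 5.0
position: [520.5, -108.8, 168.4]
tcp_rot: [3.139, -0.005, -2.883]
wrist_force: [1.1, -0.3, 0.4]
opening: 42.5
grasp_force: 0.0
```

```bash
python3 -c "
from h import *
plan([445.1,-10.7,170],.908)"
```

```text
pos [ 520.5 -108.8  168.4] phi -4.454 q6 -0.46 t 5.0 F [ 1.1 -0.3  0.4] open 42.5
 d(m) [ 0.0477  0.1141 -0.0011] deg [ 0.   -0.3  52.81]
```

Request:
apply_moves:
  gripper: [0,0,0,0,0]
  translation:
    - [0.009,0.022,0]
    - [0.019,0.046,0]
    - [0.029,0.068,0]
    - [0.038,0.091,0]
    - [0.0475,0.114,0]
  angular:
    - [0,0,10.5]
    - [0,0,21]
    - [0,0,31.5]
    - [0,0,42]
    - [0,0,52.5]

```text
clock: 5.62
position: [446.5, -10.6, 169.4]
tcp_rot: [3.142, -0.0, 2.478]
wrist_force: [-0.3, 1.0, 0.3]
opening: 42.6
grasp_force: 0.0
```

Request:
apply_moves:
  gripper: [0,0]
  translation:
    - [0,0,0.02]
    - [0,0,0.02]
  angular:
    - [0,0,0]
    - [0,0,0]

```text
clock: 5.88
position: [445.8, -10.9, 148.5]
tcp_rot: [-3.14, -0.002, 2.485]
wrist_force: [-1.3, -0.4, 0.8]
opening: 42.5
grasp_force: 0.0
```

```bash
python3 -c "
from h import *
plan([445.1,-10.7,87],.908);snap('wrist','w4')
a=cv2.imread('pics/w4.png').astype(float);cv2.imwrite('pics/w4.png',(255*(a/255)**.5))"
```

```text
pos [445.8 -10.9 148.5] phi 0.914 q6 0.63 t 5.88 F [-1.3 -0.4  0.8] open 42.5
 d(m) [ 0.0005 -0.0001  0.0615] deg [-0.1  -0.13  0.35][ WARN:0@0.974] global loadsave.cpp:1063 imwrite_ Unsupported depth image for selected encoder is fallbacked to CV_8U.
```

View pics/w4.png

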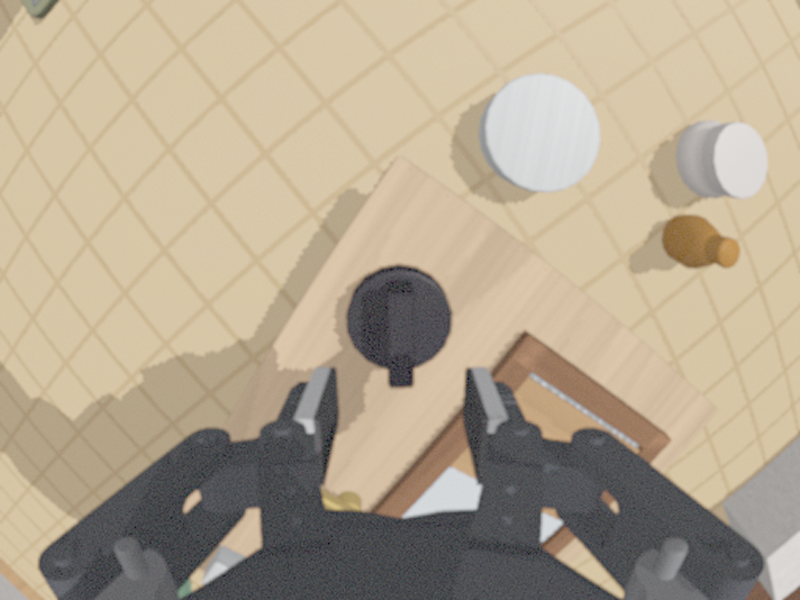

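```bash
python3 -c "
from h import *
c=np.load('pics/w4.npy',allow_pickle=True).item();X=np.load('X.npy')
for uv,h in [((401,293),42),((401,385),42),((401,293),52),((401,385),52),((400,317),16),((400,317),26)]:
    p=fboard(np.array(uv)/1.5625-.2,c,X,h);print(p.round(1),W(p,X)[0].round(1))"
```

```text
[-102.6  119.5   42. ] [426.4   3.2 108.5]
[-78.7  84.7  42. ] [459.8 -22.5 107.7]
[-104.5  121.7   52. ] [424.2   4.9 118.6]
[-81.9  88.9  52. ] [455.8 -19.4 117.8]
[-91.3 103.6  16. ] [441.1  -8.7  82.2]
[-93.5 106.3  26. ] [438.5  -6.7  92.2]
```

Request:
apply_moves:
  gripper: [0,0,0,0,0]
  translation:
    - [0.0015,0,0.03]
    - [0.0015,0,0.05]
    - [0.0015,0,0.063]
    - [0.0015,0,0.063]
    - [0.0015,0,0.063]
  angular:
    - [0,0,0]
    - [0,0,0]
    - [0,0,0]
    - [0,0,0]
    - [0,0,0]

```text
clock: 6.55
position: [446.9, -10.4, 87.0]
tcp_rot: [3.141, 0.001, 2.484]
wrist_force: [0.4, -0.2, -0.0]
opening: 42.6
grasp_force: 0.0
```

Request:
apply_moves:
  gripper: [1,1,1,1]
  translation:
    - [0,0,0]
    - [0,0,0]
    - [0,0,0]
    - [0,0,0]
  angular:
    - [0,0,0]
    - [0,0,0]
    - [0,0,0]
    - [0,0,0]

```text
clock: 7.05
position: [445.8, -11.4, 86.4]
tcp_rot: [-3.139, 0.001, 2.484]
wrist_force: [-1.5, -5.9, 0.6]
opening: 10.8
grasp_force: 63.1
```

```bash
python3 -c "
from h import *
plan([444.2,-10.2,85]);print(observe()['ft_torque'].round(2))"
```

```text
pos [445.8 -11.4  86.4] phi 0.913 q6 0.63 t 7.05 F [-1.5 -5.9  0.6] open 10.8
 d(m) [ 0.002  -0.      0.0013] deg [-0.15  0.07 -0.  ]
[-1.35  0.31  0.21]
```

Request:
apply_moves:
  gripper: [1,1,1,1]
  translation:
    - [0.001,0,0.003]
    - [0.001,0,0.006]
    - [0.001,0,0.008]
    - [0.001,0,0.008]
  angular:
    - [0,0,0]
    - [0,0,0]
    - [0,0,0]
    - [0,0,0]

```text
clock: 7.55
position: [444.7, -11.7, 78.7]
tcp_rot: [-3.137, 0.002, 2.483]
wrist_force: [-4.5, -9.0, 4.8]
opening: 10.6
grasp_force: 63.6
```

Request:
apply_moves:
  gripper: [1,1,1]
  translation:
    - [0,0,0.002]
    - [0,0,0.003]
    - [0,0,0.003]
  angular:
    - [0,0,0]
    - [0,0,0]
    - [0,0,0]

```text
clock: 7.92
position: [444.7, -11.7, 77.2]
tcp_rot: [-3.138, 0.003, 2.483]
wrist_force: [-8.9, -8.6, 19.0]
opening: 10.8
grasp_force: 65.7
```

```bash
cat >> h.py <<'E'
def bub(file):
    for n in("scene","top"):
        c=snap(n,f"{file}_{n}")
    X=np.load("X.npy")
    out=[]
    for n in("scene","top"):
        c=np.load(f"pics/{file}_{n}.npy",allow_pickle=True).item()
        a=cv2.imread(f"pics/{file}_{n}_raw.png")
        # rectify a strip: shelf plane z=40, x -90..110, y -160..-95, 3 px/mm
        q=np.float32([[-100,-90,38],[115,-90,38],[115,-165,38],[-100,-165,38]])
        uv=proj(W(q,X,0.01),c).astype('float32')
        H=cv2.getPerspectiveTransform(uv,np.float32([[0,0],[645,0],[645,225],[0,225]]))
        out.append(cv2.warpPerspective(a,H,(645,225)))
    cv2.imwrite(f"pics/{file}.png",np.vstack(out))
E
python3 -c "
from h import *
bub('b1');plan([444,-11,80])"
```

```text
pos [444.7 -11.7  77.2] phi 0.912 q6 0.64 t 8.03 F [-8.5 -8.4 18.9] open 10.5
 d(m) [ 0.001   0.0001 -0.0028] deg [-0.22  0.17 -0.  ]
```

View pics/b1.png

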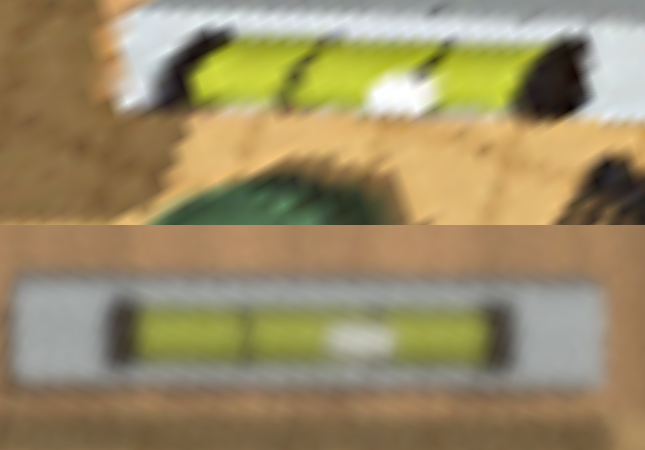

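The rectified top view (lower strip) shows the rings at columns 247 and 378 and the bubble centred at 361. That puts it about +16 mm towards the back, so the knob needs about 0.8 rad anticlockwise.

Request:
apply_moves:
  gripper: [1,1,1,1,1]
  translation:
    - [0,-0.001,-0.0004]
    - [0,-0.001,-0.0009]
    - [0,-0.001,-0.0014]
    - [0,-0.001,-0.002]
    - [0,-0.001,-0.0024]
  angular:
    - [0,0,-8]
    - [0,0,-17]
    - [0,0,-26]
    - [0,0,-35]
    - [0,0,-44]

```text
clock: 8.65
position: [445.2, -10.4, 79.7]
tcp_rot: [3.141, 0.002, -3.027]
wrist_force: [-6.4, -2.7, 17.6]
opening: 10.8
grasp_force: 65.3
```

Request:
apply_moves:
  gripper: [1,1,1,1]
  translation:
    - [0,0,0]
    - [0,0,0]
    - [0,0,0]
    - [0,0,0]
  angular:
    - [0,0,0]
    - [0,0,0]
    - [0,0,0]
    - [0,0,0]

```text
clock: 9.15
position: [445.1, -10.3, 79.7]
tcp_rot: [3.141, 0.002, -3.031]
wrist_force: [-5.5, -2.8, 17.3]
opening: 10.7
grasp_force: 65.2
```

```bash
cat >> h.py <<'E'
def meas(f):
    a=cv2.imread(f"pics/{f}.png")[225:].astype(float)[90:135]
    bl=a[:,:,0].mean(0);w=bl[140:485];i=np.where(w>(w.max()+np.median(w))/2)[0]+140
    return i.min(),i.max(),((i.min()+i.max())/2-312)/3
E
python3 -c "
from h import *
bub('b2');plan([444,-11,80]);print(meas('b1'),meas('b2'),observe()['ft_torque'].round(2))"
```

```text
pos [445.2 -10.4  79.7] phi -4.602 q6 -0.13 t 9.25 F [-5.1 -2.4 17.1] open 10.5
 d(m) [ 0.0012 -0.0005 -0.0003] deg [0.01 0.11 0.  ]
(np.int64(328), np.int64(392), np.float64(16.0)) (np.int64(286), np.int64(348), np.float64(1.6666666666666667)) [-0.33  0.92  0.13]
```

Request:
apply_moves:
  gripper: [1,1,1,1,1]
  translation:
    - [0,0,-0.0002]
    - [0,0,-0.0002]
    - [0,0,-0.0002]
    - [0,0,-0.0002]
    - [0,0,-0.0002]
  angular:
    - [0,0,-4.5]
    - [0,0,-4.5]
    - [0,0,-4.5]
    - [0,0,-4.5]
    - [0,0,-4.5]

```text
clock: 9.88
position: [445.2, -10.2, 79.9]
tcp_rot: [3.141, 0.002, -2.953]
wrist_force: [-6.1, -2.9, 17.4]
opening: 10.4
grasp_force: 65.3
```

```bash
python3 -c "
from h import *
bub('b3');plan([444,-11,80]);print(meas('b3'))
s=cv2.imread('pics/b3.png')[225:];t=cv2.imread('pics/b3_top_raw.png')[160:230,270:360];u=cv2.imread('pics/b3_scene_raw.png')[155:225,180:270]
t,u=[cv2.resize(k,(400,311),interpolation=cv2.INTER_CUBIC) for k in(t,u)]
cv2.imwrite('pics/b3v.png',np.vstack([np.hstack([t,u]),cv2.resize(s,(800,279))]))"
```

```text
pos [445.2 -10.2  79.9] phi -4.523 q6 -0.21 t 9.97 F [-6.5 -1.8 18. ] open 10.6
 d(m) [ 0.0013 -0.0006 -0.0001] deg [0.02 0.11 0.  ]
(np.int64(282), np.int64(345), np.float64(0.5))
```

View pics/b3v.png

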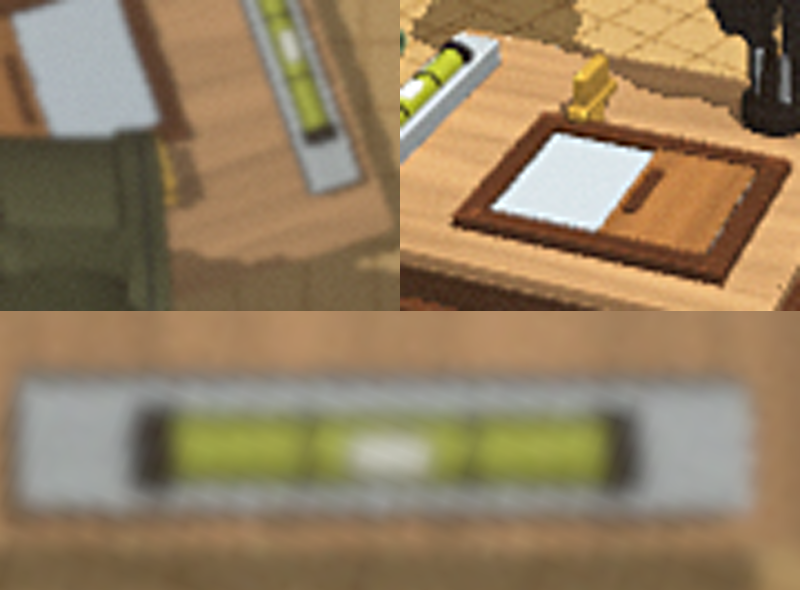

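The bubble (about column 390) sits midway between the rings (312 and 473). The turnbutton lies across the frame edge in the scene crop at (590,90), and the knob is held with about 18 N of downward push. Handing in.

```bash
python3 -c "
from workcell import *
print(finish_job())"
```

```text
the job is handed in; nothing more can be done
None
```

I handed the job in with the turnbutton across the frame edge, at about 1.52 rad. The knob is still gripped and pressed with about 18 N, and the bubble measured about 0.5 mm from centre; the simulator gave no verdict.

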